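# Light bar on the test jig: seat it and latch the contact slide

## Robot

A 6-joint arm with a two-finger parallel gripper is mounted at the origin on the work surface. World frame = base frame: x ahead of the robot, y to its left, z up, the work surface at z = 0. Lengths are in mm, angles in rad, forces in N, time in s.
With the tool pointing down it reaches from about 300 to 950 mm from the base axis. Payload 3.1 kg.
Tool frame: the origin (TCP) lies midway between the tips of the shut fingers; the grasp point (between the pads) lies arm.grip_point_offset behind it (arm.grip_point_offset is the distance from the TCP to the grasp point, in mm); z points along the fingers, y is the line along which they close (so a half turn about z gives the same grasp; the last joint's range is limited). The gripper opens to 85 mm and grips with 20 to 120 N. Pads are 22 mm wide; open, the fingers measure 114 mm over their backs; the gripper's body (76 mm by 85 mm) begins 54 mm behind the grasp point. The pads swing forward as they close: fully open they stand 13 mm farther back than shut.
Start: joints at [-1.338, 0.308, 1.634, -0, 1.2, -0.07], TCP at [186.344, -596.58, 206.372] pointing down, gripper open.
Joint ranges: [-3.06, 3.06], [-0.79, 1.96], [0.05, 2.63], [-1.19, 4.34], [0.05, 2.64], [-2.94, 2.94]. Speed limits (rad/s): [2.79, 2.79, 3.14, 3.14, 3.14, 3.14].

## Interface

Orientations are given as a unit quaternion [w, x, y, z].
In Python, from cell import arm, vision gives the robot as it stands. The module is installed in compiled form; this text tells all that it offers.
- The arm moves only by the tool play_rows, never from a script. Its argument "series" is text: rows parted by semicolons, each of 6 numbers parted by spaces: the shift along the world's x, y, z scaled (see below), then the turn, a rotation vector about the world's x, y, z scaled (see below). A call has 1 to 5 rows; each row shifts and turns the commanded pose from where the row before left it; what a row does not reach is not made up. The controller multiplies each number of a shift by 2 cm and each number of a turn by 0.12 rad. A row lasts 1/8 s, in which the tool goes at most 62.5 mm and 10.7 degrees, less where a joint would pass 70% of its speed; a pose out of reach is approached as far as the arm can. A call with a number of a shift or a turn outside -1 to 1 is refused whole. A call with a gripper value outside its range is refused whole. "hand" is the opening, from 0 (shut) to 1 (fully open), set as the call begins (left out, the last holds). The fingers move at their own pace and stop on an object; "grip_force" is the grip in N (left out, the last holds). Time passes only in rows, so rows that do not move let the fingers close. It gives the time, the measured TCP pose, the force, the opening and the grip force at its end, in the units of the state.
- arm.state(): the state, without advancing time (a new reading comes with each control period).
- vision.snapshot(name): name is "scene" or "top"; returns a dict with "color" (480x640x3 uint8, blue, green, red), "range_z" (480x640 float32, mm along the optical axis (not along the pixel's ray), 0 where there is no reading), "fx", "fy", "cx", "cy" (pixels), "extrinsics" (4x4, takes a point from camera to world coordinates). Camera axes: x right, y down, z forward; pixel columns grow to the right and rows downward; lengths in mm; the calibration is good to about 2 mm. A picture is of the moment at which its call begins.
- arm.close_job(): hands the job in; it is judged then, once.
The state is a dict: "time_s": time; "joints": joint angles; "joint_vel": joint speeds; "joint_torque": joint torques, N m; "tool_pos": TCP position; "eef_rot": TCP orientation; "ft_force": force on the tool from outside, world axes, zero at the start; "torque": the same for the moment, N m; "gripper_width": opening from 0.0 (shut) to 1.0 (fully open); "gripper_force": force on a finger pad.
Only numpy, scipy, OpenCV 4.12 (cv2) and the standard library are available. Lean on these libraries where they do the work, as an engineer would, in place of code of your own. Each camera call takes 0.05 s, during which the arm holds its last target. There are 200 camera calls.

## Task

Get the light bar in the test jig ready for its light test. With your fingertips push the bar along its channel until its far end is fully home against the end stop; only then push the sprung contact slide all the way in by its push plate and let go, so that it springs back onto its latch and stays there, its contacts on the bar's pads. Push only: do not lift the bar, and leave the things lying round the jig where they are.

Things in the scene. Friction and masses are not known exactly. Their poses are not given: they have to be found in the camera images.
- jig: The test jig, fixed to the bench: brown base plate with aluminium fittings. Origin on the bench under the bar channel's centre line; z up, x along the channel to the end stop (away from the robot within 0.35 rad), y to its left. The plate spans x -150 to +90, y -172 to +50 mm; its top is at z 12. The channel is 44 mm wide, centred on y = 0, between rails from x -150 to +40, z up to 24 mm.
- stop_face (a point): Centre of the end stop's face, towards which the bar is pushed: at jig x = +35 mm, y = 0; the stop is 60 mm wide, its top 35 mm above the bench.
- bar_mid (a point): Centre of the light bar in the channel: finned aluminium heat sink with a white LED board on top, 100 x 40 x 20 mm, loose, 0.12 to 0.24 kg, lying on the jig's plate (z 12 to 32 mm above the bench), its long axis x along the channel. At jig x = -15 mm when the bar is home, 25 to 50 mm short of that at the start.
- bar_end (a point): Centre of the bar's near end face (40 mm wide, 20 mm high, at the bar's -x end), where it is pushed towards the end stop.
- bar_pads (a point): Point on the bar's top midway between its two copper contact pads (8 x 11 mm each), 25 mm from its far end.
- contact_slide (a joint): Travel of the sprung contact slide along jig +y (m): 0 out, 0.038 hard end. The spring pushes it out with 3.8 N at 0, rising to 9.5 N fully in; the latch adds under 2 N on the way. At about 0.026 a pawl drops in behind the slide's stop pin; push on to the end (past 0.03, which wipes the pads) and let go: it comes back to 0.024 and stays latched. Let go before 0.026, it springs back to 0.
- push_face (a point): Centre of the outer (-y) face of the slide's push plate, an upright steel plate 40 mm wide (along jig x), 6 mm thick, from z 28 to 54 mm above the bench; this point is at z 41, jig x +10, and at y -150 with the slide out. Push it along jig +y. A guide-rod bracket 26 mm high stands just behind it (jig y -169 to -161), so push above that.
- contact_tip (a point): Midway between the tips of the two brass leaf contacts under the end of the slide's arm, at the height of the bar's pads. The arm's top is 44 mm above the bench; it is beside the bar while the slide is out and passes 7 mm above it when pushed in.
- pawl_post (a point): Top of the post of the latch pawl, a steel finger 37 mm above the bench at jig x +66, y -145 mm, whose tip lies over the slide's block. It works on the stop pin by itself: leave it alone.
- spare_mid (a point): Bystander: centre of a second, equal light bar lying on the bench beside the jig.
- driver: Bystander: white LED driver box 90 x 40 x 28 mm lying on the bench; origin under its centre.
- tape_roll: Bystander: roll of tape 96 mm across, 25 mm high, lying flat on the bench; origin under its centre.
Mind the look-alikes: they are no part of the job. What is shaped like the part that bears bar_mid but brown or pink is not meant.

How it is judged (in metres and radians):
On the way, in this order (a step that is already met when the one before it is completed fails the run):
1. the bar is home against the end stop (x of bar_mid in the frame of jig above -0.018 m), for 0.2 s.
2. the contact slide is pushed right in, past its latch (value of joint contact_slide above 0.029 m), for 0.05 s.
3. the slide has come back and rests on its latch (value of joint contact_slide between 0.0215 and 0.0265 m), for 0.3 s.
At the end, for the whole second after the job is handed in: The bar lies in its channel within 3 mm of the end stop, the contact slide is at rest on its latch (joint between 0.0215 and 0.0265) and the contact tips are within 7 mm of the middle of the bar's pads (all of step 3 and x of bar_mid in the frame of jig above -0.018 m and z of bar_mid in the frame of jig below 0.025 m and velocity of joint contact_slide between -0.005 and 0.005 m/s and horizontal distance between contact_tip and bar_pads below 0.007 m); the robot touches nothing.
It fails at once if the bar is lifted or tipped (z of bar_mid in the frame of jig above 0.03 m or angle between bar_mid's own z axis and vertical above 0.2 rad).
It fails at once if the contact slide is pushed in before the bar is home (value of joint contact_slide above 0.012 m and x of bar_mid in the frame of jig below -0.021 m).
It fails at once if a thing lying round the jig is disturbed (distance of any of spare_mid, driver, tape_roll from where it was at the start of the episode above 0.02 m).
It also fails if it takes over 43 s, if anything falls off the work surface, if the arm or the gripper's body presses on something with over 40 N, if the wrist force passes 120 N, or if a joint passes its speed limit or range.

## Working session

There is one attempt and no reset: what is moved stays moved. The work goes in short steps, Python scripts to look and compute and a tool call to move; the robot and the scene stay as the last step left them, time stands still between calls to the robot, and variables do not carry over. Pictures are saved under pics/ and viewed, at most 10 in all, crops included, and the job is handed in when it is done.

Besides the shell and the picture viewer there is one more tool, called after "Request:" as name(argument=value, ...), one argument or row to a line, values as JSON. play_rows: Moves the arm, as the interface text tells. Its arguments: {"type":"object","properties":{"series":{"type":"string"},"hand":{"type":"number"},"grip_force":{"type":"number"}},"required":["series"]}

```bash
mkdir -p pics
cat > h.py <<'E'
import numpy as np,cv2
from cell import arm,vision
def pts(s):
    z=s["range_z"];v,u=np.mgrid[:480,:640]
    P=np.stack([(u-s["cx"])/s["fx"]*z,(v-s["cy"])/s["fy"]*z,z,np.ones_like(z)],-1)@s["extrinsics"].T
    P=P[...,:3];P[z==0]=np.nan
    return P
E
python3 - <<'E'
from h import *
for n in("top","scene"):
    s=vision.snapshot(n);cv2.imwrite(f"pics/{n}0.png",s["color"]);np.savez(f"{n}0.npz",P=pts(s),**s)
    print(n,s["fx"],s["extrinsics"].round(2).tolist())
print(arm.state())
E
```

```text
top 450.0280271081483 [[0.02, -0.99, 0.12, 473.99], [-1.0, -0.02, -0.0, 92.98], [0.0, -0.12, -0.99, 771.84], [0.0, 0.0, 0.0, 1.0]]
scene 447.54405071470984 [[-0.38, 0.8, -0.47, 869.44], [0.93, 0.32, -0.2, 242.41], [-0.01, -0.5, -0.86, 611.52], [0.0, 0.0, 0.0, 1.0]]
{'time_s': 0.1, 'joints': array([-1.33769215e+00,  3.08939946e-01,  1.63512623e+00,  1.24291041e-05,
        1.19967754e+00, -6.96900751e-02]), 'joint_vel': array([-0.00030743, -0.00234747, -0.00131011, -0.00096751, -0.00040154,
        0.00027219]), 'joint_torque': array([-6.15376916e-05, -4.16405976e+01, -2.77645057e+01, -1.00922643e-04,
        4.00800825e-03,  9.25531822e-06]), 'tool_pos': array([ 186.15954149, -595.76359986,  205.21635346]), 'eef_rot': array([-1.07241377e-03,  9.88561098e-01,  1.50817105e-01, -8.20108548e-05]), 'ft_force': array([ 0.12941255, -0.29185457, -0.1234706 ]), 'torque': array([ 0.03548648, -0.03088386, -0.03193571]), 'gripper_force': 0.0, 'gripper_width': 1.0038093746802088}
```

View pics/top0.png

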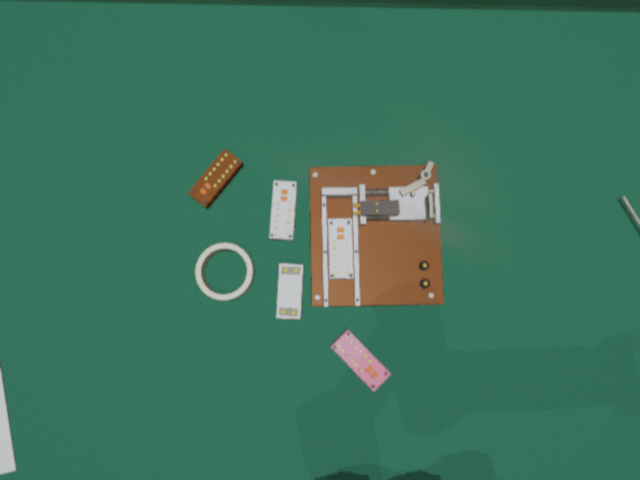

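View pics/scene0.png

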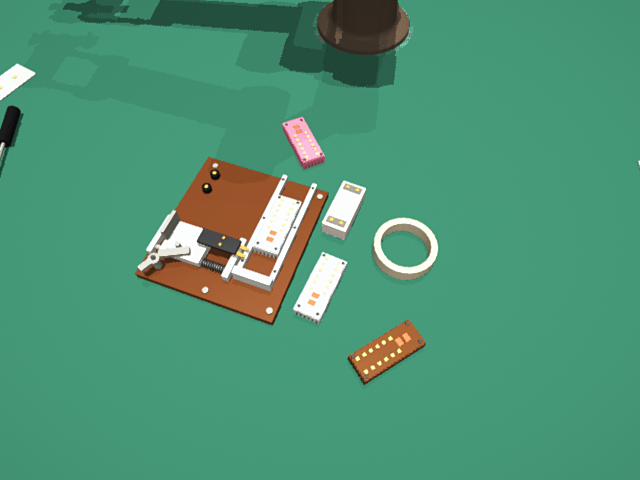

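Both views agree. The candidates in the top picture are the white bar in the channel (341,248), the white spare (283,210), the brown bar (216,178), the pink bar (360,360) and the driver (290,291). I choose the white bar between the rails at (341,248). The push plate is at about (432,205) and the end stop at about (339,191).

```bash
cat > m.py <<'E'
from h import *
def ray(s,uv,z):
    uv=np.atleast_2d(uv).astype(float);E=s["extrinsics"]
    d=np.c_[(uv[:,0]-s["cx"])/s["fx"],(uv[:,1]-s["cy"])/s["fy"],np.ones(len(uv))]@E[:3,:3].T
    return (E[:3,3]+d*((z-E[2,3])/d[:,2])[:,None])[:,:2]
def plate(s):
    # plate colour hue (brown) region of largest contour, hull corners on z=12
    h=cv2.cvtColor(s["color"],cv2.COLOR_BGR2HSV)
    m=cv2.inRange(h,(0,90,40),(18,255,255))
    c=max(cv2.findContours(m,cv2.RETR_EXTERNAL,cv2.CHAIN_APPROX_NONE)[0],key=cv2.contourArea)
    hull=cv2.convexHull(c)[:,0]
    w=ray(s,hull,12.).astype(np.float32)
    return cv2.minAreaRect(w)
def jig(s):
    (c,sz,a)=plate(s); a=np.deg2rad(a)
    while a>np.pi/4:a-=np.pi/2
    while a<-np.pi/4:a+=np.pi/2
    R=np.array([[np.cos(a),-np.sin(a)],[np.sin(a),np.cos(a)]])
    return np.array(c)-R@[-30,-61],R,a,sz
E
python3 - <<'E'
from m import *
J={}
for n in("top","scene"):
    s=dict(np.load(f"{n}0.npz")); o,R,a,sz=jig(s);J[n]=(o,R); print(n,o,a,sz)
o,R=J["top"]
for n in("top","scene"):
    s=dict(np.load(f"{n}0.npz"));P=s["P"]
    q=(P[...,:2]-o)@R; z=P[...,2]
    inn=(abs(q[...,1])<19)&(q[...,0]<25)&(q[...,0]>-170)&(z>26)&(z<38)
    print(n,"bar x",np.percentile(q[inn][:,0],[0,2,50,98,100]),"y",np.percentile(q[inn][:,1],[1,50,99]),"z",np.median(z[inn]))
    k=(q[...,1]<-120)&(q[...,1]>-170)&(z>49)&(z<60)&(q[...,0]<45)&(q[...,0]>-30)
    print("plate",k.sum(),np.percentile(q[k],[2,50,98],axis=0).round(1).tolist(),np.median(z[k]))
s=dict(np.load("top0.npz"))
cv2.imwrite("pics/crop.png",cv2.resize(s["color"][155:315,300:450],None,fx=3.7,fy=3.7,interpolation=cv2.INTER_CUBIC))
be=o+R@[-100,0];print(o,R)
E
```

```text
top [561.2821272   10.49281451] 0.03609706382023325 (144.2587890625, 138.90013122558594)
scene [559.10765411   8.6815285 ] 0.03138831621329653 (133.70704650878906, 135.76625061035156)
top bar x [-98.03228188 -95.51609412 -33.95467092  22.24223987  24.82180402] y [11.41171463 14.76242673 18.81124464] z 26.3983130026312Traceback (most recent call last):
  File "<stdin>", line 12, in <module>
    return _quantile_unchecked(
        a, q, axis, out, overwrite_input, method, keepdims, weights)
    return _ureduce(a,
                    func=_quantile_ureduce_func,
    ...<5 lines>...
                    overwrite_input=overwrite_input,
                    method=method)
    r = func(a, **kwargs)
    result = _quantile(arr,
                       quantiles=q,
    ...<2 lines>...
                       out=out,
                       weights=wgt)
    slices_having_nans = np.isnan(arr[-1, ...])
                                  ~~~^^^^^^^^^
IndexError: index -1 is out of bounds for axis 0 with size 0
```

```bash
python3 - <<'E'
t=open("m.py").read()
a=t.index("    c=max");b=t.index("    w=ray")
t=t[:a]+'''    big=cv2.morphologyEx(m,cv2.MORPH_CLOSE,np.ones((31,31)))
    n,l,st,_=cv2.connectedComponentsWithStats(big); i=1+st[1:,4].argmax()
    m=cv2.morphologyEx(m,cv2.MORPH_OPEN,np.ones((3,3)))
    hull=cv2.convexHull(cv2.findNonZero(m*(l==i).astype(np.uint8)))[:,0]
'''+t[b:]
open("m.py","w").write(t)
E
python3 - <<'E'
from m import *
J={}
for n in("top","scene"):
    s=dict(np.load(f"{n}0.npz")); o,R,a,sz=jig(s);J[n]=(o,R); print(n,o,a,sz)
o,R=J["top"]
for n in("top","scene"):
    s=dict(np.load(f"{n}0.npz"));P=s["P"]
    q=(P[...,:2]-o)@R; z=P[...,2]
    f=lambda k:print(n,k.sum(),np.percentile(q[k],[1,50,99],axis=0).round(1).tolist(),np.median(z[k])) if k.any() else print(n,"none")
    f((abs(q[...,1])<25)&(q[...,0]<25)&(q[...,0]>-170)&(z>27.5)&(z<38))
    f((q[...,1]<-120)&(q[...,1]>-175)&(z>47)&(z<60)&(q[...,0]<45)&(q[...,0]>-30))
    f((abs(q[...,1])<35)&(q[...,0]<50)&(q[...,0]>26)&(z>31)&(z<40))
    for name,xy,zz in(("spare",None,0),):pass
s=dict(np.load("top0.npz"))
cv2.imwrite("pics/crop.png",cv2.resize(s["color"][155:315,300:450],None,fx=3.7,fy=3.7,interpolation=cv2.INTER_CUBIC))
# LED-board by white pixels, rays on z=32
w=(s["color"].min(2)>150).astype(np.uint8); w[:,:328]=0;w[:,354:]=0;w[:215]=0;w[283:]=0
n,l,st,_=cv2.connectedComponentsWithStats(w);i=1+st[1:,4].argmax()
c=ray(s,cv2.findNonZero((l==i).astype(np.uint8))[:,0],32.)
print(st[i],cv2.minAreaRect(c.astype(np.float32)),((c-o)@R).min(0),((c-o)@R).max(0))
for p in([-150,0],[10,-150],[-100,0]):print(p,o+R@p)
E
```

```text
top [606.2618329   77.08628707] 0.035679421904659975 (238.89874267578125, 268.1662292480469)
scene [610.15218748  76.7425181 ] 0.03563950361663321 (240.5753631591797, 267.5896301269531)
top 786 [[-104.0, -24.7], [-56.1, -14.2], [-5.7, -0.4]] 32.14722067303995
top 117 [[-10.1, -173.8], [8.9, -170.0], [28.6, -167.3]] 54.4794968405339
top 187 [[34.4, -33.9], [40.5, -13.7], [46.3, 4.9]] 35.6943945074903
scene 733 [[-101.1, -24.7], [-49.8, -14.6], [-3.7, -4.8]] 29.704163966390524
scene 136 [[-7.1, -174.7], [13.6, -170.3], [31.3, -168.2]] 51.722474966081165
scene 223 [[37.0, -34.3], [43.3, -14.6], [49.1, 4.8]] 33.436288275505376
[ 328  216   26   63 1423] ((554.6195068359375, 50.789024353027344), (103.25422668457031, 41.68104553222656), 0.8442064523696899) [-104.37435303  -46.35556411] [-1.36824918 -3.76639495]
[-150, 0] [456.35729936  71.73550923]
[10, -150] [621.60624631 -72.46152795]
[-100, 0] [506.3254772   73.51910184]
```

View pics/crop.png

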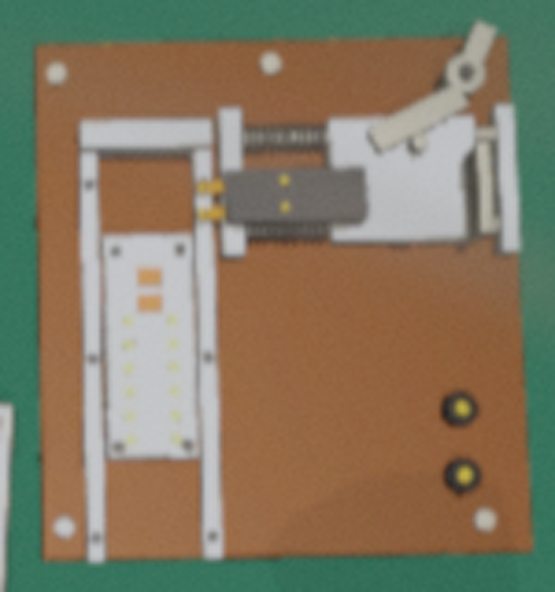

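The crop confirms the choice: the white bar lies between the rails at crop (150,345), with copper pads at (150,290). The stop is at (145,135), the push plate at (507,178) and two terminals at (460,410) and (462,475). The fitted plate is 268 mm wide where it should be 222, because the mask bridged to the copper pads beside the jig. I'll tighten it.

```bash
sed -i 's/np.ones((31,31))/np.ones((15,15))/; s/i=1+st\[1:,4\].argmax()$/i=1+st[1:,4].argmax()/' m.py
python3 - <<'E'
from m import *
J={}
for n in("top","scene"):
    s=dict(np.load(f"{n}0.npz")); o,R,a,sz=jig(s);J[n]=(o,R); print(n,o,a,sz)
o,R=J["top"]
for n in("top","scene"):
    s=dict(np.load(f"{n}0.npz"));P=s["P"]
    q=(P[...,:2]-o)@R; z=P[...,2]
    f=lambda t,k:print(n,t,k.sum(),np.percentile(q[k],[1,50,99],axis=0).round(1).tolist(),np.median(z[k])) if k.any() else print(n,"none")
    f("bar",(abs(q[...,1])<25)&(q[...,0]<25)&(q[...,0]>-170)&(z>27.5)&(z<38))
    f("push",(q[...,1]<-120)&(q[...,1]>-175)&(z>47)&(z<60)&(q[...,0]<45)&(q[...,0]>-30))
    f("stop",(abs(q[...,1])<45)&(q[...,0]<50)&(q[...,0]>26)&(z>31)&(z<40))
    f("termin",(q[...,1]<-60)&(q[...,1]>-170)&(q[...,0]<-30)&(q[...,0]>-145)&(z>18))
    f("driver",(q[...,1]>55)&(q[...,1]<160)&(q[...,0]<-80)&(q[...,0]>-190)&(z>14))
    print(np.nanmax(z[(q[...,1]<-60)&(q[...,1]>-170)&(q[...,0]<-30)&(q[...,0]>-145)]))
for p in([-150,0],[10,-150],[-100,0],[10,-200]):print(p,o+R@p)
E
```

```text
top [607.11094639  53.31179617] 0.03561657130293411 (238.8924560546875, 220.60092163085938)
scene [610.9652368   53.93809763] 0.03563950361663321 (240.5753631591797, 221.95181274414062)
top bar 1469 [[-104.0, -22.5], [-54.9, -0.1], [-5.6, 19.8]] 32.14107580900827
top push 117 [[-10.1, -150.0], [8.9, -146.2], [28.6, -143.5]] 54.4794968405339
top stop 267 [[34.4, -28.6], [40.4, 1.7], [46.3, 28.5]] 35.6943945074903
top termin 148 [[-122.7, -146.6], [-108.6, -139.3], [-77.9, -132.4]] 22.925692432429003
top driver 1490 [[-167.6, 64.1], [-120.3, 87.4], [-81.2, 158.3]] 28.834756651676457
26.65673200117908
scene bar 1418 [[-101.1, -20.7], [-49.5, -0.4], [-3.1, 18.8]] 29.74570674817255
scene push 137 [[-7.1, -151.0], [13.8, -146.6], [31.3, -144.4]] 51.71836105777015
scene stop 325 [[37.1, -30.1], [43.5, 0.1], [49.1, 28.3]] 33.460546849888146
scene termin 128 [[-119.5, -148.0], [-90.1, -140.6], [-75.7, -133.2]] 20.296075330555198
scene driver 1315 [[-164.5, 63.9], [-116.3, 87.9], [-80.7, 158.1]] 26.423700999646826
22.954407670695787
[-150, 0] [457.20607685  47.97043993]
[10, -150] [622.44596061 -96.23698296]
[-100, 0] [507.1743667   49.75089201]
[10, -200] [ 624.22641269 -146.20527281]
```

Jig origin is about (609, 53.6) with yaw 0.036, and the sizes match the text in both views. The bar's near end is at about jig x -103, so it has about 38 mm to go. I'll move above the channel behind the bar with the fingers shut.

Request:
play_rows(
  series="0.45 1 -0.2 0 0 -0.075; 0.45 1 -0.2 0 0 -0.075; 0.45 1 -0.2 0 0 -0.075; 0.45 1 -0.2 0 0 -0.075; 0.45 1 -0.2 0 0 -0.075",
  hand=0,
  grip_force=40,
)

```text
time_s: 0.72
tool_pos: [231.5, -495.4, 185.7]
eef_rot: [-0.0, 0.992, 0.128, -0.0]
ft_force: [0.3, -0.2, 0.5]
gripper_width: 0.003
gripper_force: 0.0
```

Request:
play_rows(
  series="0.45 1 -0.2 0 0 -0.075; 0.45 1 -0.2 0 0 -0.075; 0.45 1 -0.2 0 0 -0.075; 0.45 1 -0.2 0 0 -0.075; 0.45 1 -0.2 0 0 -0.075",
)

```text
time_s: 1.35
tool_pos: [276.6, -395.4, 166.0]
eef_rot: [-0.0, 0.994, 0.106, -0.0]
ft_force: [0.5, 0.4, -0.0]
gripper_width: -0.0
gripper_force: 0.0
```

Request:
play_rows(
  series="0.45 1 -0.2 0 0 -0.075; 0.45 1 -0.2 0 0 -0.075; 0.45 1 -0.2 0 0 -0.075; 0.45 1 -0.2 0 0 -0.075; 0.45 1 -0.2 0 0 -0.075",
)

```text
time_s: 1.98
tool_pos: [321.5, -295.5, 146.1]
eef_rot: [-0.0, 0.997, 0.084, -0.0]
ft_force: [0.2, -0.4, 1.0]
gripper_width: 0.003
gripper_force: 0.0
```

Request:
play_rows(
  series="0.45 1 -0.2 0 0 -0.075; 0.45 1 -0.2 0 0 -0.075; 0.45 1 -0.2 0 0 -0.075; 0.45 1 -0.2 0 0 -0.075; 0.45 1 -0.2 0 0 -0.075",
)

```text
time_s: 2.6
tool_pos: [366.4, -195.5, 126.1]
eef_rot: [-0.0, 0.998, 0.061, -0.0]
ft_force: [0.3, -0.2, 0.2]
gripper_width: -0.001
gripper_force: 0.0
```

Request:
play_rows(
  series="0.45 1 -0.2 0 0 -0.075; 0.45 1 -0.2 0 0 -0.075; 0.45 1 -0.2 0 0 -0.075; 0.45 1 -0.2 0 0 -0.075; 0.45 1 -0.2 0 0 -0.075",
)

```text
time_s: 3.22
tool_pos: [411.3, -95.6, 106.1]
eef_rot: [0.0, 0.999, 0.039, -0.0]
ft_force: [0.3, -0.2, 0.4]
gripper_width: 0.001
gripper_force: 0.0
```

Request:
play_rows(
  series="0.45 1 -0.2 0 0 -0.075; 0.45 1 -0.2 0 0 -0.075; 0.45 1 -0.2 0 0 -0.075; 0.45 1 -0.2 0 0 -0.075; 0.45 1 -0.2 0 0 -0.075",
)

```text
time_s: 3.85
tool_pos: [456.3, 4.4, 86.1]
eef_rot: [0.0, 1.0, 0.016, -0.0]
ft_force: [-0.5, -0.4, 0.4]
gripper_width: -0.003
gripper_force: 0.0
```

Request:
play_rows(
  series="0.3 0.74 0 0 0 0; 0.3 0.74 0 0 0 0; 0.3 0.74 0 0 0 0; 0 0 -0.8 0 0 0; 0 0 -0.8 0 0 0",
)

```text
time_s: 4.47
tool_pos: [473.8, 47.7, 53.1]
eef_rot: [0.0, 1.0, 0.017, -0.0]
ft_force: [-0.4, 0.4, 0.1]
gripper_width: 0.002
gripper_force: 0.0
```

Request:
play_rows(
  series="0 0 -0.8 0 0 0; 0 0 -0.6 0 0 0; 0 0 -0.35 0 0 0; 0 0 0 0 0 0",
)

```text
time_s: 4.97
tool_pos: [473.9, 47.7, 18.7]
eef_rot: [-0.0, 1.0, 0.016, -0.001]
ft_force: [0.9, 1.3, 0.9]
gripper_width: -0.002
gripper_force: 0.0
```

Request:
play_rows(
  series="0.4 0.02 0 0 0 0; 0.4 0.02 0 0 0 0; 0.25 0.01 0 0 0 0; 0.25 0.01 0 0 0 0; 0.25 0.01 0 0 0 0",
)

```text
time_s: 5.6
tool_pos: [505.6, 49.3, 19.4]
eef_rot: [-0.0, 1.0, 0.016, -0.0]
ft_force: [-1.1, 0.0, -0.0]
gripper_width: -0.003
gripper_force: 0.0
```

Request:
play_rows(
  series="0.25 0.01 0 0 0 0; 0.25 0.01 0 0 0 0; 0.25 0.01 0 0 0 0; 0.1 0 0 0 0 0; 0 0 0 0 0 0",
)

```text
time_s: 6.22
tool_pos: [522.4, 49.8, 19.3]
eef_rot: [-0.0, 1.0, 0.016, -0.0]
ft_force: [0.9, -0.4, -0.5]
gripper_width: -0.003
gripper_force: 0.0
```

Request:
play_rows(
  series="0.12 0 0 0 0 0; 0.12 0 0 0 0 0; 0.1 0 0 0 0 0; 0.1 0.01 0 0 0 0",
)

```text
time_s: 6.72
tool_pos: [531.3, 50.0, 19.4]
eef_rot: [-0.0, 1.0, 0.016, 0.0]
ft_force: [0.4, 0.6, -1.1]
gripper_width: 0.003
gripper_force: 0.0
```

```bash
cat > bar.py <<'E'
from m import *
o=np.array([607.1,53.3]);a=.0356;R=np.array([[np.cos(a),-np.sin(a)],[np.sin(a),np.cos(a)]])
for n in("top","scene"):
    s=vision.snapshot(n);P=pts(s);q=(P[...,:2]-o)@R;z=P[...,2]
    if n=="scene":q=q-[2.7,0];z=z+2.3
    k=(abs(q[...,1])<15)&(q[...,0]<33)&(q[...,0]>-110)&(z>28.5)&(z<33.7)
    p=(q[...,1]<-90)&(q[...,1]>-158)&(z>51)&(z<58)&(q[...,0]<30)&(q[...,0]>-10)
    print(n,"bar x",np.percentile(q[k][:,0],[1,50,99]).round(1),"push y",p.sum(),np.percentile(q[p][:,1],[2,50,98]).round(1) if p.any() else 0)
    cv2.imwrite(f"pics/{n}_last.png",s["color"])
print(arm.state()["ft_force"],arm.state()["tool_pos"],arm.state()["time_s"])
E
python3 bar.py
```

```text
top bar x [-103.9 -103.9 -103.9] push y 53 [-150.1 -147.4 -144. ]
scene bar x [-100.   -42.9   -5.8] push y 123 [-151.  -147.1 -144.3]
[ 0.30712096 -0.26129064  0.10391385] [531.52136875  50.01376228  19.44924213] 6.825
```

View pics/scene_last.png

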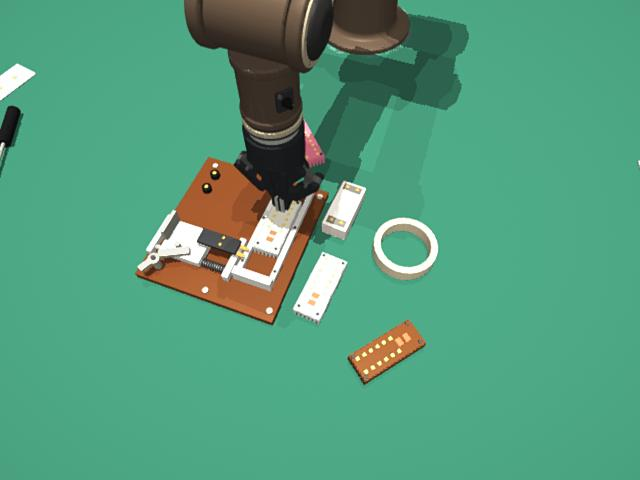

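Run:
```python
from m import *
c=cv2.imread("pics/scene_last.png")[150:300,210:340];b=dict(np.load("scene0.npz"))["color"][150:300,210:340]
cv2.imwrite("pics/cmp.png",cv2.resize(np.hstack([b,c]),None,fx=3,fy=3,interpolation=cv2.INTER_CUBIC))
s=vision.snapshot("scene");P=pts(s)
for v in range(190,222,4):print(v,[P[v,u].round(0).tolist() for u in(278,283,288)])
print(arm.state())
```

```text
190 [[550.0, 56.0, 111.0], [549.0, 63.0, 114.0], [535.0, 63.0, 96.0]]
194 [[539.0, 49.0, 84.0], [544.0, 60.0, 97.0], [539.0, 65.0, 93.0]]
198 [[542.0, 50.0, 79.0], [544.0, 59.0, 87.0], [539.0, 64.0, 82.0]]
202 [[543.0, 50.0, 70.0], [541.0, 57.0, 70.0], [538.0, 64.0, 71.0]]
206 [[543.0, 49.0, 59.0], [543.0, 57.0, 64.0], [539.0, 63.0, 61.0]]
210 [[544.0, 48.0, 50.0], [543.0, 56.0, 53.0], [526.0, 56.0, 29.0]]
214 [[539.0, 44.0, 29.0], [536.0, 51.0, 28.0], [535.0, 60.0, 32.0]]
218 [[546.0, 48.0, 30.0], [544.0, 55.0, 30.0], [540.0, 62.0, 29.0]]
{'time_s': 6.875, 'joints': array([1.22657771e-02, 3.94025104e-01, 1.96105108e+00, 2.64999217e-06,
       7.86410549e-01, 1.55025749e+00]), 'joint_vel': array([ 0.00067282, -0.00166164,  0.00748191, -0.00039232,  0.00163812,
       -0.0008326 ]), 'joint_torque': array([-6.54070027e-03, -3.76213574e+01, -2.02147830e+01,  3.55898992e-04,
       -1.28000235e-02,  3.04312116e-04]), 'tool_pos': array([531.28631558,  50.02088077,  19.3960957 ]), 'eef_rot': array([-7.18835624e-07,  9.99865499e-01,  1.64006349e-02,  5.29628756e-05]), 'ft_force': array([-0.2050559 ,  0.0841892 ,  0.58428695]), 'torque': array([0.0450733 , 0.00562916, 0.05239097]), 'gripper_force': 0.0, 'gripper_width': -0.0015113340752434788}
```

View pics/cmp.png

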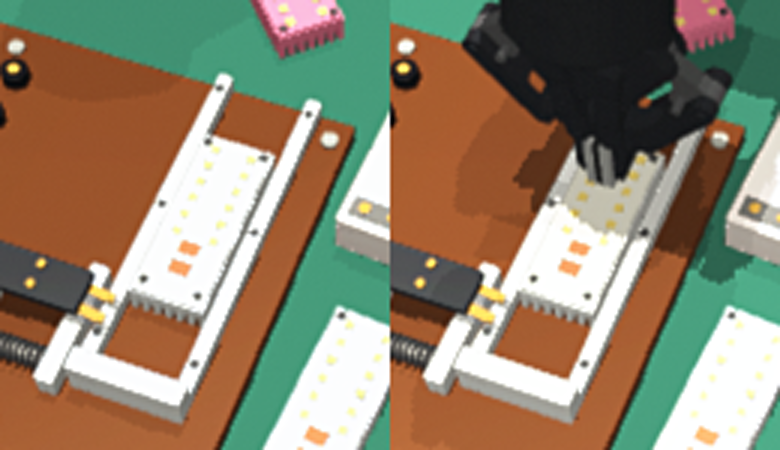

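The bar has not moved. The picture shows the fingertips hovering over it: the lowest finger points have z of about 50, while the state says TCP z 19. The reported TCP doesn't match the real tips. I'll back off, then measure the tip height from the cameras.

Request:
play_rows(
  series="-0.7 -0.02 0 0 0 0; -0.7 -0.02 0 0 0 0; -0.7 -0.03 0 0 0 0; -0.7 -0.02 0 0 0 0; 0 0 0 0 0 0",
)

```text
time_s: 7.5
tool_pos: [473.2, 48.2, 19.1]
eef_rot: [-0.0, 1.0, 0.016, -0.001]
ft_force: [0.6, -0.4, -0.4]
gripper_width: -0.003
gripper_force: 0.0
```

Run:
```python
from m import *
print("off",getattr(arm,"grip_point_offset",None))
st=arm.state();t=st["tool_pos"];print(t,st["joints"].round(4),st["gripper_width"])
for n in("scene","top"):
    s=vision.snapshot(n);P=pts(s);dark=s["color"].max(2)<110
    k=(abs(P[...,0]-t[0])<22)&(abs(P[...,1]-t[1])<20)&(P[...,2]>34)&(P[...,2]<120)
    z=P[...,2][k]
    print(n,k.sum(),np.sort(z)[:12].round(1))
    kk=k&(P[...,2]<np.sort(z)[0]+15);print(P[kk].min(0).round(1),P[kk].max(0).round(1))
    if n=="scene":
        v,u=np.nonzero(k);print("px",u.min(),u.max(),v.min(),v.max())
        cv2.imwrite("pics/s2.png",cv2.resize(s["color"][110:260,200:340],None,fx=4,fy=4,interpolation=cv2.INTER_CUBIC))
        # where the stated tip would project
        Ei=np.linalg.inv(s["extrinsics"]);p=Ei@np.r_[t,1];print("tip px",s["fx"]*p[0]/p[2]+s["cx"],s["fy"]*p[1]/p[2]+s["cy"])
```

```text
off 18.700000000000003
[473.22943386  48.22622239  19.1281005 ] [0.01   0.306  2.0929 0.     0.7443 1.5479] -0.0031507723548627343
scene 598 [42.  45.  45.3 45.8 46.4 46.8 46.9 47.1 47.2 47.7 48.1 48.2]
[471.9  35.4  42. ] [486.6  62.3  57. ]
px 280 309 150 183
tip px 297.2315185039064 186.8903058314998
top 0 []Traceback (most recent call last):
  File "<stdin>", line 9, in <module>
IndexError: index 0 is out of bounds for axis 0 with size 0
```

View pics/s2.png

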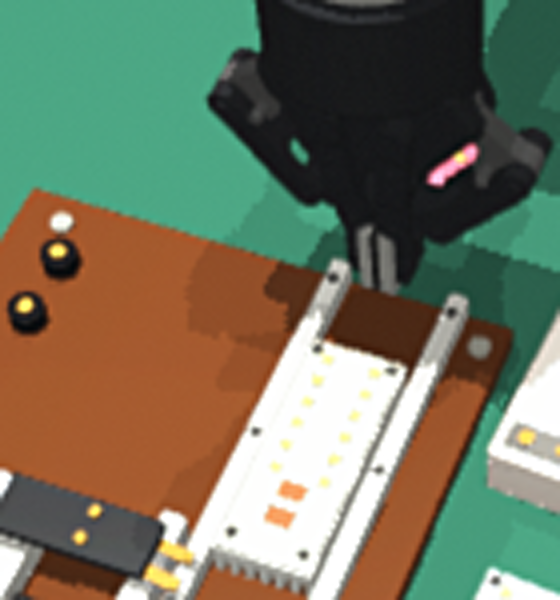

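Seen from the scene camera, the tips are at z of about 44, against the stated 19, so the offset is about +25 mm. I'll go down in part, watching the force, and measure again.

Request:
play_rows(
  series="0 0 -0.4 0 0 0; 0 0 -0.4 0 0 0; 0 0 0 0 0 0",
)

```text
time_s: 7.98
tool_pos: [474.2, 48.2, 2.2]
eef_rot: [-0.0, 1.0, 0.016, -0.001]
ft_force: [0.4, -0.1, -0.0]
gripper_width: -0.001
gripper_force: 0.0
```

```bash
cat > tip.py <<'E'
from m import *
t=arm.state()["tool_pos"];s=vision.snapshot("scene");P=pts(s)+[-2.7*1,0,2.3]
k=(abs(P[...,0]-t[0]-5)<17)&(abs(P[...,1]-t[1])<17)&(P[...,2]>15)&(P[...,2]<110)&(s["color"].max(2)<150)&(abs(s["color"].max(2).astype(int)-s["color"].min(2))<25)
print(t,"lowest z",np.sort(P[...,2][k])[:10].round(1))
v,u=np.nonzero(k);kk=k.copy();kk[:v.max()-2]=0;print("bottom rows",v.max(),P[kk].round(0).tolist())
cv2.imwrite("pics/s3.png",cv2.resize(s["color"][110:260,200:340],None,fx=4,fy=4,interpolation=cv2.INTER_CUBIC))
E
python3 tip.py
```

```text
[474.24488663  48.18737588   2.21566017] lowest z [27.9 30.9 31.3 31.4 31.5 32.  32.9 33.  33.  33.3]
bottom rows 190 [[484.0, 44.0, 33.0], [483.0, 45.0, 33.0], [483.0, 47.0, 33.0], [483.0, 49.0, 35.0], [483.0, 50.0, 36.0], [483.0, 52.0, 36.0], [483.0, 54.0, 37.0], [482.0, 55.0, 37.0], [478.0, 55.0, 31.0], [483.0, 48.0, 31.0], [482.0, 50.0, 31.0], [484.0, 52.0, 35.0], [483.0, 54.0, 34.0], [482.0, 55.0, 33.0], [478.0, 55.0, 28.0], [483.0, 54.0, 32.0], [483.0, 55.0, 32.0]]
```

Request:
play_rows(
  series="0 0 -0.3 0 0 0; 0 0 -0.2 0 0 0; 0 0 0 0 0 0",
)

```text
time_s: 8.4
tool_pos: [474.7, 48.2, -7.1]
eef_rot: [-0.0, 1.0, 0.016, -0.0]
ft_force: [0.6, -0.5, -0.4]
gripper_width: -0.002
gripper_force: 0.0
```

```bash
python3 tip.py
```

```text
[474.68588083  48.22832314  -7.07376939] lowest z [18.7 21.3 21.4 22.2 22.5 23.1 23.4 23.9 24.4 24.4]
bottom rows 193 [[485.0, 44.0, 26.0], [483.0, 45.0, 24.0], [484.0, 47.0, 26.0], [483.0, 48.0, 26.0], [483.0, 50.0, 27.0], [484.0, 52.0, 29.0], [483.0, 53.0, 29.0], [483.0, 55.0, 30.0], [478.0, 55.0, 23.0], [480.0, 57.0, 26.0], [479.0, 58.0, 25.0], [484.0, 45.0, 22.0], [483.0, 46.0, 23.0], [484.0, 49.0, 25.0], [483.0, 50.0, 24.0], [484.0, 52.0, 27.0], [484.0, 54.0, 28.0], [483.0, 55.0, 26.0], [479.0, 55.0, 21.0], [483.0, 50.0, 21.0], [484.0, 52.0, 23.0], [484.0, 54.0, 24.0], [483.0, 55.0, 25.0], [479.0, 55.0, 19.0]]
```

View pics/s3.png

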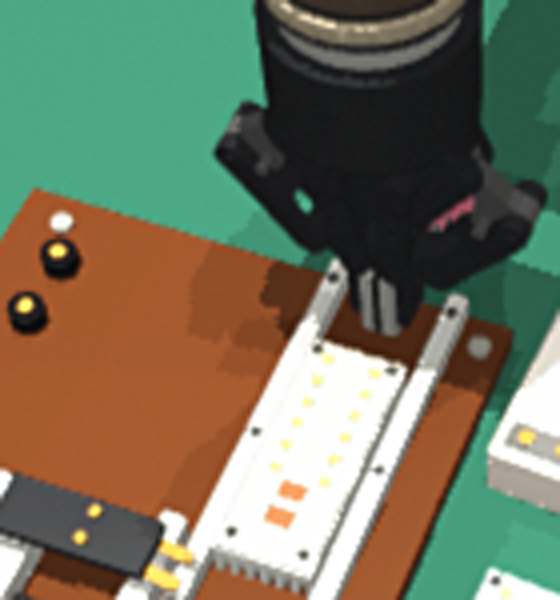

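The tips are now at z of about 19, between the rails behind the bar at crop (380,325). Now I push, watching the force.

Request:
play_rows(
  series="0.4 0.02 0 0 0 0; 0.3 0.01 0 0 0 0; 0.2 0.01 0 0 0 0; 0.2 0.01 0 0 0 0; 0.2 0.01 0 0 0 0",
)

```text
time_s: 9.07
tool_pos: [500.7, 49.4, -6.8]
eef_rot: [-0.0, 1.0, 0.016, -0.001]
ft_force: [-1.7, 0.2, 0.8]
gripper_width: -0.002
gripper_force: 0.6
```

Request:
play_rows(
  series="0.2 0.01 0 0 0 0; 0.2 0 0 0 0 0; 0.2 0.01 0 0 0 0; 0.2 0.01 0 0 0 0; 0.2 0 0 0 0 0",
)

```text
time_s: 9.7
tool_pos: [521.4, 50.0, -6.6]
eef_rot: [-0.0, 1.0, 0.016, 0.0]
ft_force: [-1.3, -0.3, -0.8]
gripper_width: -0.001
gripper_force: 0.4
```

```bash
python3 bar.py
```

```text
top bar x [10.7 16.4 23.2] push y 95 [-150.3 -146.5 -143.7]
scene bar x [-80.3 -23.8  23.9] push y 117 [-150.7 -147.1 -144.3]
[-0.5412746   1.32263986  0.62057678] [522.17210454  50.05128941  -6.41681493] 9.8
```

Request:
play_rows(
  series="0.15 0.01 0 0 0 0; 0.15 0 0 0 0 0; 0.12 0.01 0 0 0 0; 0.08 0 0 0 0 0; 0 0 0 0 0 0",
)

```text
time_s: 10.42
tool_pos: [531.5, 50.5, -6.6]
eef_rot: [-0.0, 1.0, 0.016, 0.0]
ft_force: [-0.4, 1.1, -0.3]
gripper_width: -0.003
gripper_force: 0.3
```

Request:
play_rows(
  series="0.06 0 0 0 0 0; 0.06 0 0 0 0 0; 0 0 0 0 0 0",
)

```text
time_s: 10.8
tool_pos: [532.3, 50.4, -6.8]
eef_rot: [0.0, 1.0, 0.016, -0.001]
ft_force: [-5.1, -0.7, 3.5]
gripper_width: -0.004
gripper_force: 2.5
```

```bash
python3 bar.py
```

```text
top bar x [30.9 31.3 33. ] push y 100 [-150.  -146.6 -143.7]
scene bar x [-70.2 -14.5  32. ] push y 114 [-150.9 -147.  -144.3]
[-4.34546251 -0.16170873  3.58233195] [532.26248736  50.42394126  -6.85510697] 10.9
```

Contact with the stop: 5 N, and the tool has stalled. I'll press slightly more to confirm.

Request:
play_rows(
  series="0.08 0 0 0 0 0; 0.08 0 0 0 0 0; 0 0 0 0 0 0; 0 0 0 0 0 0",
)

```text
time_s: 11.4
tool_pos: [532.1, 50.4, -7.5]
eef_rot: [0.0, 1.0, 0.016, -0.005]
ft_force: [-10.6, -0.3, 7.7]
gripper_width: -0.0
gripper_force: 5.1
```

```bash
python3 bar.py
python3 - <<'E'
from m import *
s=cv2.imread("pics/scene_last.png")[170:300,210:340]
cv2.imwrite("pics/s4.png",cv2.resize(s,None,fx=4,fy=4,interpolation=cv2.INTER_CUBIC))
E
```

```text
Traceback (most recent call last):
  File "bar.py", line 8, in <module>
    print(n,"bar x",np.percentile(q[k][:,0],[1,50,99]).round(1),"push y",p.sum(),np.percentile(q[p][:,1],[2,50,98]).round(1) if p.any() else 0)
                    ~~~~~~~~~~~~~^^^^^^^^^^^^^^^^^^^^^
IndexError: index -1 is out of bounds for axis 0 with size 0
```

View pics/s4.png

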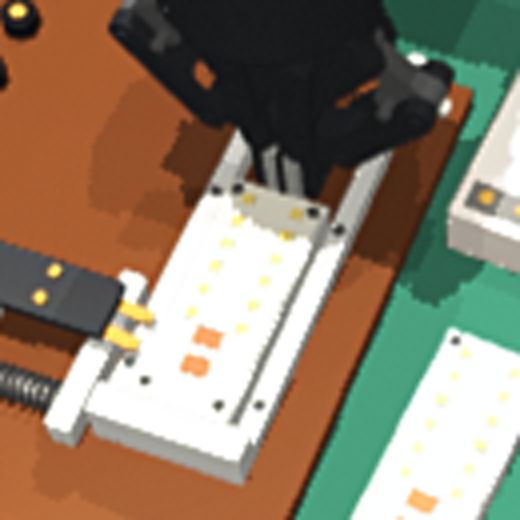

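The bar is home against the stop. I'll back off, lift, and go to the outer side of the push plate.

Request:
play_rows(
  series="-0.5 0 0 0 0 0; -0.5 0 0.1 0 0 0; 0 0 0.9 0 0 0; 0 0 1 0 0 0; 0 0 1 0 0 0",
)

```text
time_s: 12.08
tool_pos: [518.4, 50.4, 55.6]
eef_rot: [-0.0, 1.0, 0.016, 0.002]
ft_force: [0.8, -0.2, 0.6]
gripper_width: 0.001
gripper_force: 0.0
```

Request:
play_rows(
  series="0 0 0.6 0 0 0; 0.57 -0.93 0 0 0 0; 0.57 -0.93 0 0 0 0; 0.57 -0.93 0 0 0 0; 0.57 -0.93 0 0 0 0",
)

```text
time_s: 12.7
tool_pos: [562.8, -25.8, 64.6]
eef_rot: [-0.0, 1.0, 0.016, -0.001]
ft_force: [0.2, 0.3, 0.2]
gripper_width: -0.006
gripper_force: 0.0
```

Request:
play_rows(
  series="0.57 -0.93 0 0 0 0; 0.57 -0.93 0 0 0 0; 0.57 -0.93 0 0 0 0; 0.57 -0.93 0 0 0 0; 0.57 -0.93 0 0 0 0",
)

```text
time_s: 13.32
tool_pos: [620.1, -118.2, 65.4]
eef_rot: [-0.0, 1.0, 0.016, 0.0]
ft_force: [-0.6, -0.9, 0.4]
gripper_width: 0.004
gripper_force: 0.0
```

Request:
play_rows(
  series="0.47 -0.93 0 0 0 0; 0 0 0 0 0 0",
)

```text
time_s: 13.58
tool_pos: [629.7, -137.3, 65.6]
eef_rot: [0.0, 1.0, 0.016, 0.0]
ft_force: [-0.6, -0.1, -0.8]
gripper_width: 0.001
gripper_force: 0.0
```

```bash
sed -i 's/if p.any/if p.sum()*k.sum()>0/;s/np.percentile(q\[k\]/np.percentile(q[k] if k.any() else np.zeros((1,2))/' bar.py; sed -i 's/np.zeros((1,2))\[:,0\]/(np.zeros((1,2)))[:,0]/;s/(q\[k\] if k.any() else np.zeros((1,2))\[:,0\]/((q[k] if k.any() else np.zeros((1,2)))[:,0]/;s/(q\[k\] if k.any() else (np.zeros((1,2)))\[:,0\]/((q[k] if k.any() else np.zeros((1,2)))[:,0]/' bar.py; python3 bar.py
```

```text
bar.py:8: SyntaxWarning: 'int' object is not callable; perhaps you missed a comma?
  print(n,"bar x",np.percentile((q[k] if k.any() else np.zeros((1,2)))[:,0],[1,50,99]).round(1),"push y",p.sum(),np.percentile(q[p][:,1],[2,50,98]).round(1) if p.sum()*k.sum()>0() else 0)
Traceback (most recent call last):
  File "bar.py", line 8, in <module>
    print(n,"bar x",np.percentile((q[k] if k.any() else np.zeros((1,2)))[:,0],[1,50,99]).round(1),"push y",p.sum(),np.percentile(q[p][:,1],[2,50,98]).round(1) if p.sum()*k.sum()>0() else 0)
                                                                                                                                                                                  ~^^
TypeError: 'int' object is not callable
```

```bash
sed -i 's/>0() else/>0 else/' bar.py; python3 bar.py
```

```text
top bar x [-64.4 -16.6  31.7] push y 99 [-149.9 -146.4 -143.9]
scene bar x [-64.2 -14.1  32. ] push y 116 [-150.6 -146.7 -144.4]
[-0.02523524 -0.14959313  0.36204512] [ 628.11729068 -135.02878305   65.05024812] 13.725
```

Request:
play_rows(
  series="0 0 -0.8 0 0 0; 0 0 -0.8 0 0 0; 0 0 -0.7 0 0 0; 0 0 -0.2 0 0 0; 0 0 0 0 0 0",
)

```text
time_s: 14.35
tool_pos: [628.4, -135.4, 14.6]
eef_rot: [-0.0, 1.0, 0.016, -0.001]
ft_force: [0.5, -0.0, 0.6]
gripper_width: -0.001
gripper_force: 0.0
```

Run:
```python
from m import *
t=arm.state()["tool_pos"];s=vision.snapshot("scene");P=pts(s)+[-2.7,0,2.3]
d=s["color"].astype(int)
k=(abs(P[...,0]-t[0]-3)<17)&(abs(P[...,1]-t[1])<22)&(P[...,2]>29)&(P[...,2]<75)
print(t,np.sort(P[...,2][k])[:15].round(1))
print(P[k].min(0),P[k].max(0))
cv2.imwrite("pics/s5.png",cv2.resize(s["color"][140:290,70:230],None,fx=4,fy=4,interpolation=cv2.INTER_CUBIC))
```

```text
[ 628.35167375 -135.41511349   14.64392708] [37.6 40.5 42.2 42.4 42.4 43.2 43.4 43.6 44.1 44.9 45.6 45.7 46.2 46.5
 46.7]
[ 618.97909668 -148.52476806   37.62563509] [ 638.27655678 -120.46539805   74.68478181]
```

View pics/s5.png

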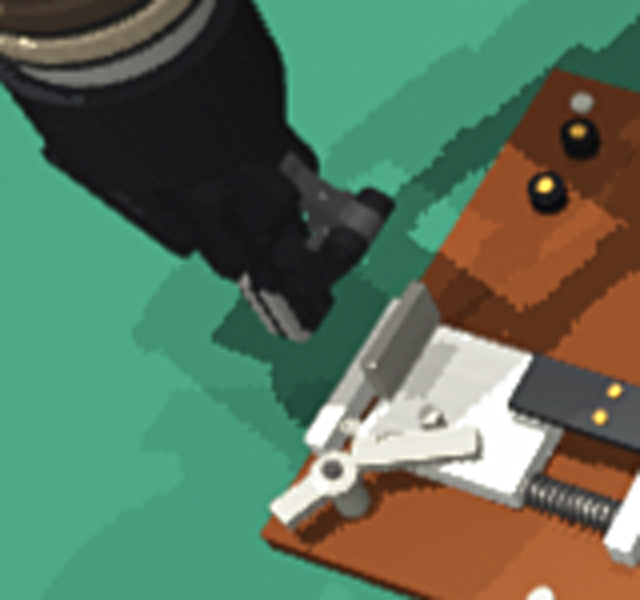

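The fingers stand outside the push plate, tips at z of about 40 at crop (300,335), with the plate at (400,340). The near edge of the bar measures jig x -64, so it is home. I'll go 4 mm lower and then push along jig +y.

Request:
play_rows(
  series="-0.1 0.4 -0.2 0 0 0; -0.02 0.4 0 0 0 0; -0.02 0.3 0 0 0 0; 0 0.2 0 0 0 0; 0 0.2 0 0 0 0",
)

```text
time_s: 15.02
tool_pos: [625.8, -107.0, 11.6]
eef_rot: [0.001, 1.0, 0.017, -0.0]
ft_force: [-1.6, -7.0, 1.1]
gripper_width: 0.001
gripper_force: 2.9
```

Request:
play_rows(
  series="-0.01 0.25 0 0 0 0; -0.01 0.25 0 0 0 0; -0.01 0.25 0 0 0 0; -0.01 0.25 0 0 0 0",
)

```text
time_s: 15.52
tool_pos: [625.2, -88.4, 11.7]
eef_rot: [0.002, 1.0, 0.017, 0.0]
ft_force: [-1.2, -8.1, 0.1]
gripper_width: -0.0
gripper_force: 4.2
```

```bash
python3 bar.py
```

```text
top bar x [-64.5 -19.7  31.8] push y 53 [-145.2 -125.7 -121.3]
scene bar x [-63.7 -16.2  32.3] push y 117 [-146.3 -124.9 -121.2]
[-1.38493267 -6.15281526 -0.93334961] [625.11486788 -87.69160128  11.63994369] 15.625
```

Request:
play_rows(
  series="-0.01 0.2 0 0 0 0; -0.01 0.2 0 0 0 0; -0.01 0.2 0 0 0 0; 0 0.1 0 0 0 0; 0 0.1 0 0 0 0",
)

```text
time_s: 16.25
tool_pos: [624.6, -73.0, 11.7]
eef_rot: [0.003, 1.0, 0.017, 0.0]
ft_force: [-0.7, -10.2, 0.4]
gripper_width: -0.001
gripper_force: 4.8
```

Request:
play_rows(
  series="0 0.05 0 0 0 0; 0 0.05 0 0 0 0; 0 0 0 0 0 0",
)

```text
time_s: 16.62
tool_pos: [624.7, -72.9, 11.7]
eef_rot: [0.004, 1.0, 0.018, 0.0]
ft_force: [-1.8, -14.2, -0.4]
gripper_width: 0.002
gripper_force: 7.0
```

```bash
python3 bar.py
```

```text
top bar x [-64.4 -27.9  31.6] push y 49 [-129.5 -109.6 -105.9]
scene bar x [-64.2 -23.2  32.1] push y 116 [-132.3 -110.9 -106.7]
[ -1.90301318 -13.96694862  -0.54712181] [624.65736335 -72.90306385  11.70871203] 16.725
```

It is at the hard end: 14 N and about 38 mm of travel. I let go by retreating along -y.

Request:
play_rows(
  series="0 -0.2 0 0 0 0; 0 -0.3 0 0 0 0; 0 -0.4 0 0 0 0; 0 -0.6 0 0 0 0; 0 -0.6 0 0 0 0",
)

```text
time_s: 17.35
tool_pos: [624.6, -109.7, 11.4]
eef_rot: [-0.0, 1.0, 0.016, 0.0]
ft_force: [1.1, -0.6, 0.1]
gripper_width: -0.0
gripper_force: 0.0
```

Request:
play_rows(
  series="0 -0.6 0 0 0 0; 0 -0.6 0 0 0 0; 0 0 0.8 0 0 0; 0 0 0.9 0 0 0; 0 0 0 0 0 0",
)

```text
time_s: 17.98
tool_pos: [627.2, -133.9, 48.7]
eef_rot: [0.001, 1.0, 0.017, 0.003]
ft_force: [0.8, 0.1, 0.1]
gripper_width: -0.005
gripper_force: 0.0
```

```bash
python3 bar.py;  python3 - <<'E'
from m import *
s=cv2.imread("pics/scene_last.png")[150:300,130:330]
cv2.imwrite("pics/s6.png",cv2.resize(s,None,fx=3.9,fy=3.9,interpolation=cv2.INTER_CUBIC))
E
```

```text
top bar x [-64.5 -21.   31.7] push y 97 [-126.3 -122.8 -120.3]
scene bar x [-64.1 -16.1  32.2] push y 118 [-127.6 -123.7 -121.1]
[ 0.15047701 -0.28190751 -0.07040937] [ 625.19715765 -133.311856     46.45761342] 18.075
```

View pics/s6.png

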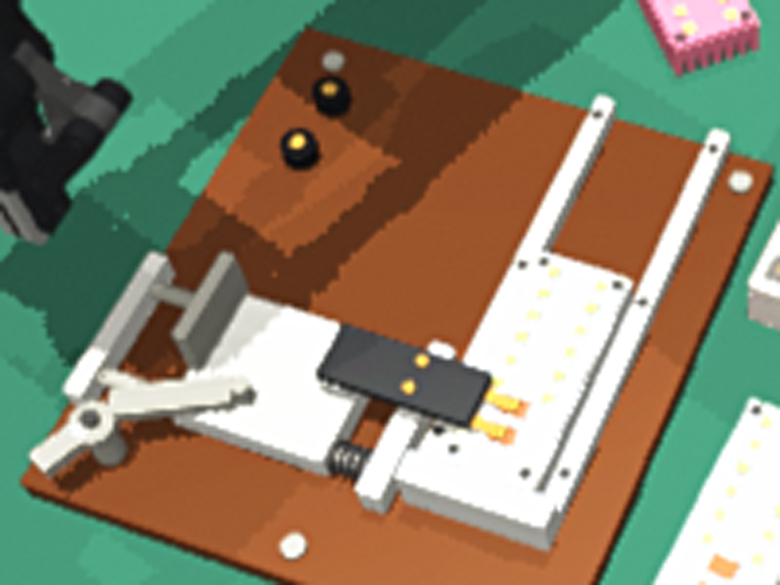

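The slide is latched at about 23.5 mm, with its contacts on the pads at (505,400) and (495,430). The bar is home and the gripper is clear, so I'm handing in.

```bash
python3 -c "
from cell import arm
print(arm.close_job())"
```

```text
the job is handed in; nothing more can be done
None
```

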